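# Close three bench push valves in order

### The arm

A 6-joint arm with a two-finger parallel gripper is mounted at the origin on the work surface. World frame = base frame: x ahead of the robot, y to its left, z up, the work surface at z = 0. Lengths are in m, angles in rad, forces in N, time in s.
With the tool pointing down it reaches from about 0.225 to 0.875 m from the base axis. Payload 3.4 kg.
Tool frame: the origin (TCP) lies at the very end of the fingers, on their centre line; the grasp point (between the pads) lies manip.hold_point_z behind it (manip.hold_point_z is the distance from the TCP to the grasp point, in m); x points along the fingers, y is the direction in which the jaws open and shut, and the axes are right-handed (so a half turn about x gives the same grasp; the last joint's range is limited). The gripper opens to 85 mm and grips with 20 to 120 N. Pads are 22 mm wide; open, the fingers measure 114 mm over their backs; the gripper's body (76 mm by 85 mm) begins 54 mm behind the grasp point. The pads swing forward as they close: fully open they stand 13 mm farther back than shut.
Start: joints at [-1.295, 0.276, 1.505, -0, 1.361, -0.121], TCP at [0.222, -0.53, 0.231] pointing down, gripper open.
Joint ranges: [-2.89, 2.89], [-0.75, 2.08], [0.22, 2.7], [-1.18, 4.32], [0.11, 2.71], [-2.7, 2.7]. Speed limits (rad/s): [2.57, 2.57, 3.14, 3.14, 3.14, 3.14].

### API

Orientations are given as a unit quaternion [w, x, y, z].
In Python, from rig import manip gives the robot as it stands.
- The arm moves only by the tool step_arm, never from a script. Its argument "targets" is a list of rows, each a list of 2 entries, a list of its own where there are three numbers: the shift along the tool's x, y, z in mm, then the turn about the tool's x in degrees. A call has 1 to 20 rows; each row is the pose to reach, as a shift and turn from the pose commanded when the call began, along the tool's axes at that moment; what a row does not reach only later rows make up. A row lasts 1/10 s, in which the tool goes at most 50 mm and 8.59 degrees, less where a joint would pass 70% of its speed; a pose out of reach is approached as far as the arm can. A call with a gripper value outside its range is refused whole. "grip" is the closure, from 0 (fully open) to 1 (shut), set as the call begins (left out, the last holds). The fingers move at their own pace and stop on an object; "grip_force" is the grip in N (left out, the last holds). Time passes only in rows, so rows that repeat a pose let the fingers close. It gives the time, the measured TCP pose, the force and the opening at its end, in the units of the state.
- manip.get_state(): the state, without advancing time (a new reading comes with each control period).
- manip.get_image(name): name is "scene" or "top"; returns a dict with "image" (480x640x3 uint8, red, green, blue), "fx", "fy", "cx", "cy" (pixels), "distortion" ([k1, k2, p1, p2, k3] as OpenCV has them; the pictures are not rectified), "pose" (4x4, takes a point from camera to world coordinates). Camera axes: x right, y down, z forward; pixel columns grow to the right and rows downward; lengths in m; the calibration is good to about 2 mm. A picture is of the moment at which its call begins. There is no depth.
- manip.sign_off(): hands the job in, once; it reports no verdict.
Trained networks look in a picture, given as the dict that the camera call returned (one of the last four; its "shot" number tells which), for a name from the list of things; names that differ only in an ending like _2 or _b are one class to them, and where a whole thing is asked for, a point or a joint stands for the part that bears it (a point fixed in the world has none). Each returns a list of dicts, best first, with "confidence" (0 to 1); they miss things now and then, are a little off and sometimes report something else, mostly with a low value. They report only what shows in the picture. A call takes as long as a camera call.
- manip.search_frame(picture, thing): "xyz" ([x, y, z] in m, in world coordinates, good to about 4 mm: the middle of the surface that is visible of it).
- manip.regions_of(picture, thing): "region" (480x640 bool, what is visible of it).
The state is a dict: "clock": time; "qpos": joint angles; "qd": joint speeds; "effort": joint torques, N m; "position": TCP position; "ee_rot": TCP orientation; "contact_force": force on the tool from outside, world axes, zero at the start; "moment": the same for the moment, N m; "width": finger opening in m.
Only numpy, scipy, OpenCV 4.12 (cv2) and the standard library are available. Lean on these libraries where they do the work, as an engineer would, in place of code of your own. Each camera call takes 0.05 s, during which the arm holds its last target.

### The job

Close the three push valves on the bench one after another: first the red one, then the blue one, then the yellow one. Push each cap straight down with a fingertip, gently, until its steel plunger flange rests on the black rubber ring below and stays down. Do not pick up, shove or tip the valves, and leave the jar, wrench, copper tee and vice alone.

Things in the scene. Friction and masses are not known exactly. Their poses are not given: they have to be found in the camera images.
- red_valve: Loose push valve with a red cap, 0.8 kg, upright on the bench, any yaw. Origin: centre of its underside, z up. Steel foot 70 x 70 x 10 mm, body 40 x 40 mm up to 46 mm, brass stubs along x and -x at 28 mm height reaching 44 mm out, collar 32 mm across with a black rubber ring up to 66 mm. On its axis: steel plunger flange (28 x 3 mm, 12 mm above the ring when up), then the round cap.
- red_cap_top (a point): Centre of the flat top face of the red cap (36 mm across, 12 mm thick). It is 98 mm above the bench with the plunger fully up, 86 mm with it fully down and the cap let go; moves with the cap.
- red_plunger (a joint): How far the plunger under the red cap is pushed down, m: 0 = up, 0.012 = hard stop, flange on the rubber ring (starts at 0 to 0.002). About 3 N of friction, no return spring: it stays where left. The cap rides on it on a cushion spring: once the plunger has stopped, from about 5 N, the cap alone gives 5 mm more (2 N/mm, to 15 N) and springs back when let go.
- blue_valve: Loose push valve with a blue cap, 0.8 kg, upright on the bench, any yaw. Origin: centre of its underside, z up. Steel foot 70 x 70 x 10 mm, body 40 x 40 mm up to 46 mm, brass stubs along x and -x at 28 mm height reaching 44 mm out, collar 32 mm across with a black rubber ring up to 66 mm. On its axis: steel plunger flange (28 x 3 mm, 12 mm above the ring when up), then the round cap.
- blue_cap_top (a point): Centre of the flat top face of the blue cap (36 mm across, 12 mm thick). It is 98 mm above the bench with the plunger fully up, 86 mm with it fully down and the cap let go; moves with the cap.
- blue_plunger (a joint): How far the plunger under the blue cap is pushed down, m: 0 = up, 0.012 = hard stop, flange on the rubber ring (starts at 0 to 0.002). About 3 N of friction, no return spring: it stays where left. The cap rides on it on a cushion spring: once the plunger has stopped, from about 5 N, the cap alone gives 5 mm more (2 N/mm, to 15 N) and springs back when let go.
- yellow_valve: Loose push valve with a yellow cap, 0.8 kg, upright on the bench, any yaw. Origin: centre of its underside, z up. Steel foot 70 x 70 x 10 mm, body 40 x 40 mm up to 46 mm, brass stubs along x and -x at 28 mm height reaching 44 mm out, collar 32 mm across with a black rubber ring up to 66 mm. On its axis: steel plunger flange (28 x 3 mm, 12 mm above the ring when up), then the round cap.
- yellow_cap_top (a point): Centre of the flat top face of the yellow cap (36 mm across, 12 mm thick). It is 98 mm above the bench with the plunger fully up, 86 mm with it fully down and the cap let go; moves with the cap.
- yellow_plunger (a joint): How far the plunger under the yellow cap is pushed down, m: 0 = up, 0.012 = hard stop, flange on the rubber ring (starts at 0 to 0.002). About 3 N of friction, no return spring: it stays where left. The cap rides on it on a cushion spring: once the plunger has stopped, from about 5 N, the cap alone gives 5 mm more (2 N/mm, to 15 N) and springs back when let go.
- flux_jar: Bystander: loose small round jar with a green cap, 48 mm across, 60 mm tall. Origin: centre of its underside.
- wrench: Bystander: loose steel wrench lying flat, 160 mm long along its x. Origin: on its underside, near the middle.
- tee: Bystander: loose copper tee fitting lying flat, 66 mm along its x, branch 34 mm along its y, 27 mm thick. Origin: under the crossing.
- vice: Bystander: fixed grey bench vice, about 215 mm long along its x (screw and 160 mm wide cross handle towards -x), jaws 120 mm wide, 137 mm high, gripping a brass manifold whose two copper stubs end at 185 mm. Origin: under its jaws, at bench height.

How it is judged:
On the way, in this order (a step that is already met when the one before it is completed fails the run):
1. the red plunger is down, blue and yellow still up (value of joint red_plunger above 0.01 m and value of joint each of blue_plunger, yellow_plunger below 0.005 m), for 0.1 s.
2. then the blue plunger is down, yellow still up (value of joint each of red_plunger, blue_plunger above 0.01 m and value of joint yellow_plunger below 0.005 m), for 0.1 s.
3. then the yellow plunger is down (value of joint each of red_plunger, blue_plunger, yellow_plunger above 0.01 m), for 0.1 s.
At the end, for the whole second after the job is handed in: All three plungers are pushed down at least 10 of their 12 mm; every valve stands upright (within 0.05 rad), at rest, within 20 mm of where it stood (all of step 3 and angle between each of red_valve, blue_valve, yellow_valve's own z axis and vertical below 0.05 rad and linear speed of each of red_valve, blue_valve, yellow_valve below 0.01 m/s and distance of each of red_valve, blue_valve, yellow_valve from where it was at the start of the episode below 0.02 m); the robot touches nothing.
It fails at once if a cap is pushed out of order: blue before red is down, or yellow before blue is down ((value of joint blue_plunger above 0.005 m and value of joint red_plunger below 0.01 m) or (value of joint yellow_plunger above 0.005 m and value of joint blue_plunger below 0.01 m)).
It fails at once if a valve is pressed with more than 22 N (contact force between any of the arm, the fingers and red_valve above 22 N or contact force between any of the arm, the fingers and blue_valve above 22 N or contact force between any of the arm, the fingers and yellow_valve above 22 N).
It fails at once if a valve is lifted off the bench (height (world z) of any of red_valve, blue_valve, yellow_valve above 0.008 m).
It fails at once if a valve is shoved more than 20 mm or tipped (distance of any of red_valve, blue_valve, yellow_valve from where it was at the start of the episode above 0.02 m or angle between any of red_valve, blue_valve, yellow_valve's own z axis and vertical above 0.2 rad).
It fails at once if the jar, wrench or copper tee is moved more than 20 mm, or the vice is bumped (distance of any of flux_jar, wrench, tee from where it was at the start of the episode above 0.02 m or contact force between any of the arm, the fingers and vice above 3 N).
It also fails if it takes over 48 s, if anything falls off the work surface, if the arm or the gripper's body presses on something with over 40 N, if the wrist force passes 120 N, or if a joint passes its speed limit or range.

## Working session

There is one attempt and no reset: what is moved stays moved. The work goes in short steps, Python scripts to look and compute and a tool call to move; the robot and the scene stay as the last step left them, time stands still between calls to the robot, and variables do not carry over. Pictures are saved under pics/ and viewed, and the job is handed in when it is done.

Besides the shell and the picture viewer there is one more tool, called after ">>>" as name([rows], argument=value, ...), one row to a line, values as JSON. step_arm: Moves the arm, as the interface text tells. Its arguments: {"type":"object","properties":{"targets":{"type":"array"},"grip":{"type":"number"},"grip_force":{"type":"number"}},"required":["targets"]}

```bash
mkdir -p pics; ls; python3 - <<'E'
from rig import manip
import cv2,numpy as np
print(manip.hold_point_z, manip.get_state())
for n in ("scene","top"):
    p=manip.get_image(n); cv2.imwrite(f"pics/{n}0.png",p["image"][:,:,::-1])
    print(n,p["fx"],p["cx"],np.round(p["pose"],3).tolist())
    for t in ["red_cap_top","blue_cap_top","yellow_cap_top","red_valve","blue_valve","yellow_valve","flux_jar","wrench","tee","vice"]:
        print(t,[(np.round(d["xyz"],4).tolist(),round(d["confidence"],2)) for d in manip.search_frame(p,t)[:2]])
E
```

```text
pics
0.0187 {'clock': 0.0, 'qpos': array([-1.29502750e+00,  2.76535929e-01,  1.50614579e+00,  6.03904214e-06,
        1.36069537e+00, -1.20994268e-01]), 'qd': array([-0.0023099 , -0.00128734,  0.00074828,  0.00025912,  0.00171001,
       -0.00089087]), 'effort': array([-1.83575685e-03, -4.16775155e+01, -2.45807147e+01, -4.54766623e-04,
        1.11014169e-02,  8.20174733e-06]), 'position': array([ 0.22205238, -0.52980989,  0.23046835]), 'ee_rot': array([-0.13872898, -0.6931913 , -0.13998731,  0.69328468]), 'contact_force': array([ 0.67522445,  0.65358198, -0.7447848 ]), 'moment': array([ 0.02152984, -0.03001863, -0.03203001]), 'width': 0.08531234514491558}
scene 498.94200433151553 310.30906045841084 [[-0.732, 0.504, -0.459, 1.023], [0.682, 0.549, -0.483, 0.631], [0.009, -0.667, -0.745, 0.855], [0.0, 0.0, 0.0, 1.0]]
red_cap_top [([0.5167, -0.0137, 0.1021], 0.6)]
blue_cap_top [([0.462, -0.2115, 0.0975], 0.7)]
yellow_cap_top [([0.4611, 0.1817, 0.0959], 0.6)]
red_valve [([0.5149, -0.0104, 0.0993], 0.64), ([0.526, -0.0003, 0.0328], 0.61)]
blue_valve [([0.471, -0.2001, 0.0339], 0.92), ([0.
[... 325 characters left out ...]
4381, 0.1301], 0.83)]
top 584.4385312326335 325.61498137533226 [[0.006, -0.987, 0.163, 0.367], [-1.0, -0.007, -0.007, 0.136], [0.008, -0.163, -0.987, 1.273], [0.0, 0.0, 0.0, 1.0]]
red_cap_top [([0.5138, -0.0116, 0.1027], 0.72)]
blue_cap_top [([0.4577, -0.2136, 0.0947], 0.52)]
yellow_cap_top [([0.4561, 0.179, 0.0949], 0.51)]
red_valve [([0.5095, -0.002, 0.0337], 0.72), ([0.448, -0.1985, 0.0338], 0.49)]
blue_valve [([0.4506, -0.2026, 0.0353], 0.89)]
yellow_valve [([0.4493, 0.179, 0.0328], 0.62)]
flux_jar [([0.7256, -0.1119, 0.0594], 0.75)]
wrench [([0.6843, 0.0888, 0.0049], 0.7), ([0.4499, 0.1765, 0.0335], 0.33)]
tee []
vice [([0.5842, 0.4094, 0.1324], 0.85), ([0.4626, -0.2147, 0.0967], 0.18)]
```

View pics/scene0.png

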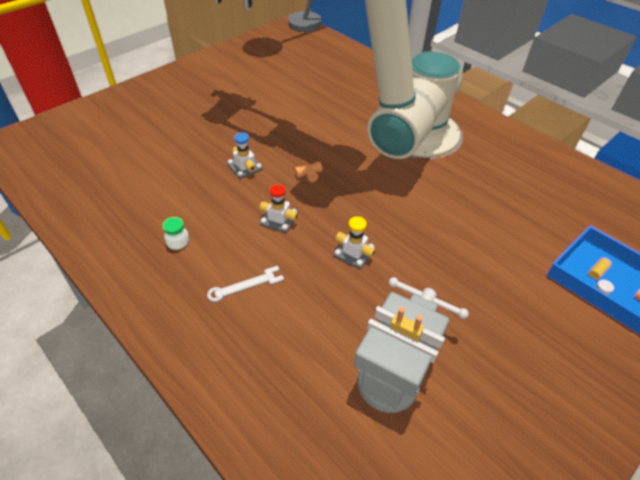

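View pics/top0.png

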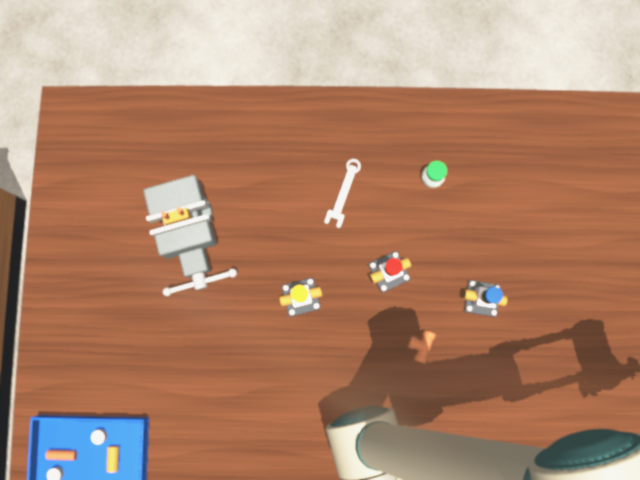

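The scene picture shows the red cap at (278,190), blue at (242,138) and yellow at (357,224). In the top picture they are at (394,267), (494,295) and (299,294). The networks' positions match these. Next I'll refine the cap positions from colour centroids.

```bash
cat > h.py <<'E'
from rig import manip
import cv2,numpy as np
from scipy.spatial.transform import Rotation as R
def ray(p,uv):
    K=np.array([[p["fx"],0,p["cx"]],[0,p["fy"],p["cy"]],[0,0,1]])
    n=cv2.undistortPoints(np.array([[uv]],float),K,np.array(p["distortion"],float))[0,0]
    T=np.array(p["pose"]); return T[:3,3],T[:3,:3]@np.array([n[0],n[1],1])
def onz(p,uv,z):
    o,d=ray(p,uv); return o+d*(z-o[2])/d[2]
def proj(p,X):
    K=np.array([[p["fx"],0,p["cx"]],[0,p["fy"],p["cy"]],[0,0,1]])
    Ti=np.linalg.inv(np.array(p["pose"]))
    return cv2.projectPoints(np.array([X],float),cv2.Rodrigues(Ti[:3,:3])[0],Ti[:3,3],K,np.array(p["distortion"],float))[0][0,0]
def rot(s): q=s["ee_rot"]; return R.from_quat([q[1],q[2],q[3],q[0]]).as_matrix()
def mask(im,c):
    h=cv2.cvtColor(im,cv2.COLOR_RGB2HSV); H,S,V=[h[...,i].astype(int) for i in range(3)]
    m=(S>190)&(V>90)
    return m&({"red":(H<4)|(H>176),"blue":(H>100)&(H<125),"yellow":(H>26)&(H<34)}[c])
E
python3 - <<'E'
from h import *
s=manip.get_state(); M=rot(s); print(np.round(M,4))
G={"red":(.515,-.0125),"blue":(.460,-.2125),"yellow":(.459,.180)}
for n in ("top","scene"):
    p=manip.get_image(n)
    for c,g in G.items():
        m=mask(p["image"],c); e=proj(p,[*g,.092]); yy,xx=np.nonzero(m)
        k=np.hypot(xx-e[0],yy-e[1])<16; uv=[xx[k].mean(),yy[k].mean()]
        print(n,c,k.sum(),np.round(uv,1),np.round(e,1),np.round(onz(p,uv,.0945 if n=="top" else .0915),4), xx[k].min(),xx[k].max(),yy[k].min(),yy[k].max())
E
```

```text
[[ 0.000e+00  3.865e-01 -9.223e-01]
 [-1.000e-04 -9.223e-01 -3.865e-01]
 [-1.000e+00  1.000e-04  0.000e+00]]
top red 1 [387. 270.] [394.3 267. ] [0.5085 0.0028 0.0945] 387 387 270 270<stdin>:8: RuntimeWarning: Mean of empty slice.
  ret = ret.dtype.type(ret / rcount)
Traceback (most recent call last):
ValueError: zero-size array to reduction operation minimum which has no identity
```

```bash
python3 - <<'E'
from h import *
G={"red":(.515,-.0125),"blue":(.460,-.2125),"yellow":(.459,.180)}
for n in ("top","scene"):
    p=manip.get_image(n)
    h=cv2.cvtColor(p["image"],cv2.COLOR_RGB2HSV)
    for c,g in G.items():
        e=proj(p,[*g,.095]); u,v=np.round(e).astype(int); c0=np.median(h[v-2:v+3,u-2:u+3].reshape(-1,3),0).astype(int)
        d=np.abs((h[...,0].astype(int)-c0[0]+90)%180-90)
        m=((d<(5 if c!="blue" else 8))&(h[...,1]>.75*c0[1])&(h[...,2]>.55*c0[2])); q=np.zeros_like(m); q[v-16:v+17,u-16:u+17]=m[v-16:v+17,u-16:u+17]
        nn,l,st,ce=cv2.connectedComponentsWithStats(q.astype(np.uint8)); i=1+st[1:,4].argmax()
        print(n,c,c0,st[i],np.round(ce[i],1),np.round(e,1),np.round(onz(p,ce[i],.095 if n=="top" else .092),4))
E
```

```text
top red [  2 184 247] [385 258  17  17 215] [393.1 266.3] [394.5 266.9] [ 0.5162 -0.0096  0.095 ]
top blue [105 156 237] [485 287  17  16 206] [493.1 294.6] [492.8 294.2] [ 0.4593 -0.213   0.095 ]
top yellow [ 30 167 247] [291 285  16  17 207] [298.7 293.1] [299.5 293.8] [0.4605 0.1815 0.095 ]
scene red [  4 239 244] [269 184  17  13 181] [277.  189.9] [277.1 189.7] [ 0.5134 -0.0148  0.092 ]
scene blue [104 169 213] [235 133  13  10 105] [241.4 137.6] [241.4 138.5] [ 0.4556 -0.2186  0.092 ]
scene yellow [ 28 255 255] [349 217  18  14 208] [357.2 223.4] [357.3 223.8] [0.4561 0.1772 0.092 ]
```

>>> step_arm([
  [[0, -30, -39], 0],
  [[0, -60, -78], 0],
  [[0, -90, -116], 0],
  [[0, -120, -155], 0],
  [[0, -150, -194], 0],
  [[0, -180, -232], 0],
  [[0, -210, -271], 0],
  [[10, -240, -310], 0],
  [[20, -270, -348], 0],
  [[40, -300, -387], 0],
  [[60, -330, -426], 0],
  [[80, -350, -452], 0],
  [[90, -365, -471], 0],
  [[90, -365, -471], 0],
  [[90, -365, -471], 0],
], grip=1)

```text
clock: 2.75
position: [0.5154, -0.0116, 0.1412]
ee_rot: [-0.14, -0.693, -0.14, 0.693]
contact_force: [0.6, -0.2, 0.6]
width: 0.0003
```

```bash
python3 - <<'E'
from h import *
s=manip.get_state(); print(s["clock"],s["position"],s["contact_force"],s["width"],s["qpos"]); print(rot(s).round(4))
for n in ("scene","top"):
    p=manip.get_image(n); im=p["image"]; u,v=proj(p,s["position"]).astype(int)
    cv2.imwrite(f"pics/{n}1.png",cv2.resize(im[v-60:v+60,u-80:u+80,::-1],(640,480),interpolation=cv2.INTER_CUBIC)); print(u,v)
E
```

```text
2.75 [ 0.51543462 -0.01162951  0.14115824] [ 0.57296742 -0.16942541  0.57137709] 0.0002989016016616082 [-1.57009344e-01  2.56977070e-01  1.77124303e+00 -8.88010461e-04
  1.11409580e+00  1.01578878e+00]
[[-8.000e-04  3.879e-01 -9.217e-01]
 [-7.000e-04 -9.217e-01 -3.879e-01]
 [-1.000e+00  3.000e-04  1.000e-03]]
276 174
396 263
```

View pics/scene1.png

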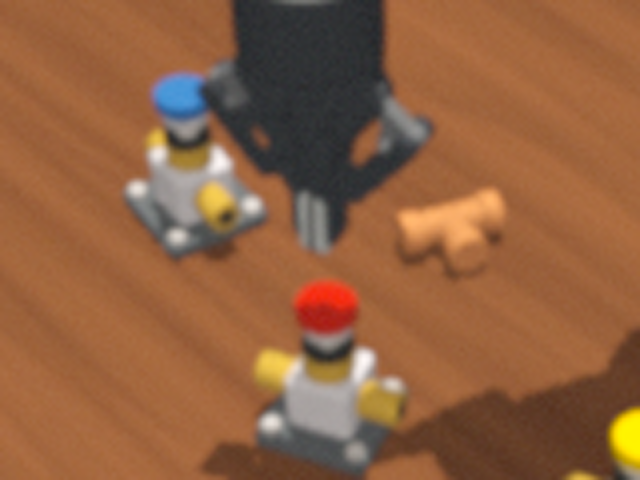

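View pics/top1.png

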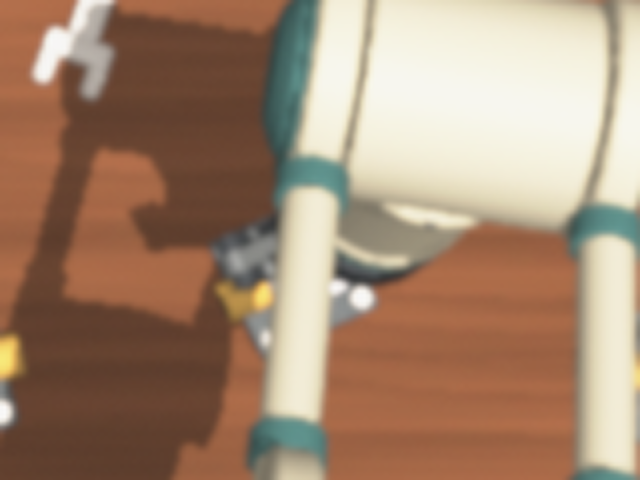

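The closed fingertip is directly above the red cap: tip at crop (318,245), cap at (327,300). I'll lower it to just above the plunger stop and check the force.

>>> step_arm([
  [[12, 0, 0], 0],
  [[24, 0, 0], 0],
  [[34, 0, 0], 0],
  [[38, 0, 0], 0],
  [[40, 0, 0], 0],
  [[42, 0, 0], 0],
  [[44, 0, 0], 0],
  [[46, 0, 0], 0],
  [[48, 0, 0], 0],
  [[50, 0, 0], 0],
  [[52, 0, 0], 0],
  [[53, 0, 0], 0],
  [[53, 0, 0], 0],
])

```text
clock: 4.15
position: [0.5158, -0.0117, 0.0882]
ee_rot: [0.139, 0.693, 0.139, -0.693]
contact_force: [0.1, -0.1, 0.8]
width: 0.0002
```

>>> step_arm([
  [[1, 0, 0], 0],
  [[2, 0, 0], 0],
  [[2.5, 0, 0], 0],
  [[3, 0, 0], 0],
  [[3.5, 0, 0], 0],
  [[4, 0, 0], 0],
  [[4, 0, 0], 0],
])

```text
clock: 4.85
position: [0.5159, -0.0117, 0.0849]
ee_rot: [0.139, 0.694, 0.139, -0.693]
contact_force: [-0.4, 0.2, 7.0]
width: -0.0001
```

```bash
python3 - <<'E'
from h import *
s=manip.get_state(); print(s["clock"],s["position"],s["contact_force"])
p=manip.get_image("scene"); im=p["image"]; u,v=276,195
cv2.imwrite("pics/scene2.png",cv2.resize(im[v-45:v+45,u-60:u+60,::-1],(640,480),interpolation=cv2.INTER_CUBIC))
E
```

```text
4.85 [ 0.51586236 -0.01172534  0.08490602] [-0.35996798  0.22743169  7.04630207]
```

View pics/scene2.png

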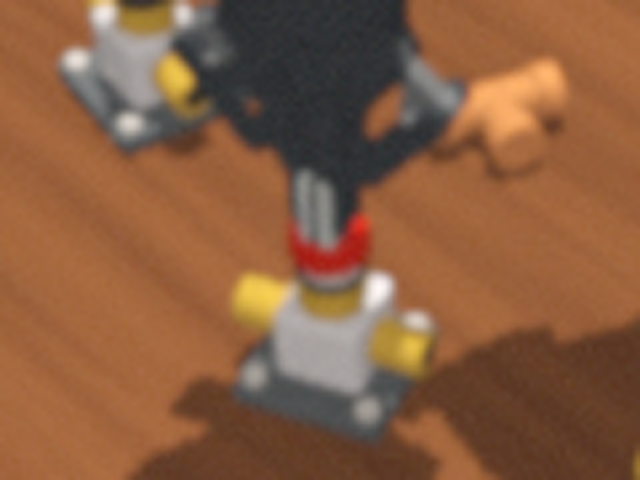

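The force is 7 N at 0.085 m, which fits the cushion spring loaded against the stop. The picture shows the red cap low, with no gap left below it. Retracting and moving to blue.

>>> step_arm([
  [[-8, 0, 0], 0],
  [[-25, 0, 0], 0],
  [[-45, 0, 0], 0],
  [[-56, 10, 8], 0],
  [[-56, 40, 32], 0],
  [[-56, 71, 56], 0],
  [[-56, 102, 81], 0],
  [[-56, 133, 106], 0],
  [[-56, 155, 123], 0],
  [[-56, 164.5, 131], 0],
  [[-56, 164.5, 131], 0],
  [[-56, 164.5, 131], 0],
])

```text
clock: 6.1
position: [0.458, -0.2133, 0.1401]
ee_rot: [-0.139, -0.693, -0.14, 0.693]
contact_force: [0.0, 0.9, -0.1]
width: 0.0002
```

```bash
python3 - <<'E'
from h import *
s=manip.get_state(); print(s["clock"],s["position"],s["contact_force"],rot(s).round(4).tolist())
p=manip.get_image("scene"); im=p["image"]; u,v=265,165
cv2.imwrite("pics/scene3.png",cv2.resize(im[v-60:v+60,u-80:u+80,::-1],(640,480),interpolation=cv2.INTER_CUBIC))
for t in("red_cap_top","blue_cap_top"): print([(d["xyz"],d["confidence"]) for d in manip.search_frame(p,t)[:1]])
E
```

```text
6.1 [ 0.45800405 -0.21326678  0.1400795 ] [ 0.04306865  0.94724461 -0.05201604] [[-0.0005, 0.386, -0.9225], [0.0013, -0.9225, -0.386], [-1.0, -0.0014, 0.0]]
[([0.5165, -0.0101, 0.0891], 0.62)]
[]
```

View pics/scene3.png

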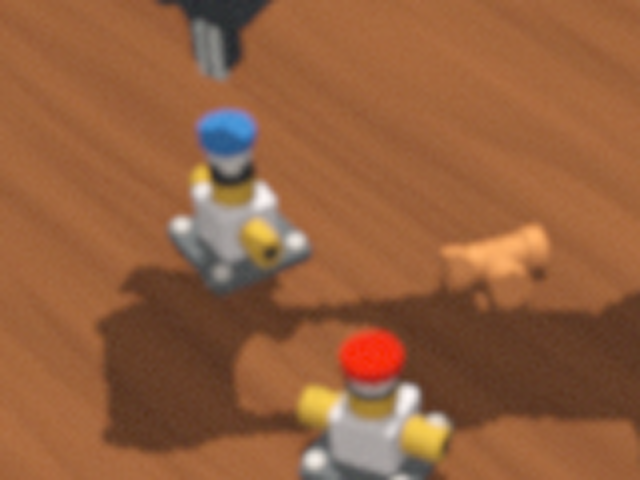

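The red cap now sits low, with no gap above the black ring, and stayed down. The tip is above blue: tip at (215,75), cap at (228,130).

>>> step_arm([
  [[12, 0, 0], 0],
  [[24, 0, 0], 0],
  [[34, 0, 0], 0],
  [[38, 0, 0], 0],
  [[40, 0, 0], 0],
  [[42, 0, 0], 0],
  [[44, 0, 0], 0],
  [[46, 0, 0], 0],
  [[48, 0, 0], 0],
  [[50, 0, 0], 0],
  [[52, 0, 0], 0],
  [[53, 0, 0], 0],
  [[54, 0, 0], 0],
  [[55, 0, 0], 0],
  [[55.5, 0, 0], 0],
  [[56, 0, 0], 0],
  [[56, 0, 0], 0],
])

```text
clock: 7.95
position: [0.4585, -0.2142, 0.0849]
ee_rot: [0.14, 0.693, 0.139, -0.693]
contact_force: [-1.6, 0.8, 7.1]
width: -0.0002
```

The reading matches red: 7.1 N at 0.085 m. Retracting and moving to yellow.

>>> step_arm([
  [[-8, 0, 0], 0],
  [[-25, 0, 0], 0],
  [[-45, 0, 0], 0],
  [[-60, -10, -4], 0],
  [[-65, -45, -19], 0],
  [[-65, -85, -36], 0],
  [[-65, -125, -52], 0],
  [[-65, -165, -69], 0],
  [[-65, -205, -86], 0],
  [[-65, -245, -103], 0],
  [[-65, -285, -119], 0],
  [[-60, -325, -136], 0],
  [[-56, -350, -147], 0],
  [[-56, -363.5, -152.5], 0],
  [[-56, -363.5, -152.5], 0],
  [[-56, -363.5, -152.5], 0],
])

```text
clock: 9.55
position: [0.4584, 0.1793, 0.1403]
ee_rot: [-0.14, -0.693, -0.139, 0.693]
contact_force: [-0.6, -0.4, -0.4]
width: -0.0001
```

```bash
python3 - <<'E'
from h import *
s=manip.get_state(); print(s["clock"],s["position"],s["contact_force"],rot(s).round(4).tolist())
p=manip.get_image("scene"); im=p["image"]; u,v=310,185
cv2.imwrite("pics/scene4.png",cv2.resize(im[v-75:v+75,u-100:u+100,::-1],(800,600),interpolation=cv2.INTER_CUBIC))
for t in("red_cap_top","blue_cap_top","yellow_cap_top"): print([(d["xyz"],d["confidence"]) for d in manip.search_frame(p,t)[:1]])
E
```

```text
9.55 [0.45844143 0.17931858 0.14030556] [-0.596735   -0.35016318 -0.41879591] [[-0.0003, 0.3868, -0.9222], [-0.0012, -0.9222, -0.3868], [-1.0, 0.001, 0.0007]]
[([0.5148, -0.0071, 0.09], 0.5)]
[]
[([0.4608, 0.1766, 0.0964], 0.62)]
```

View pics/scene4.png

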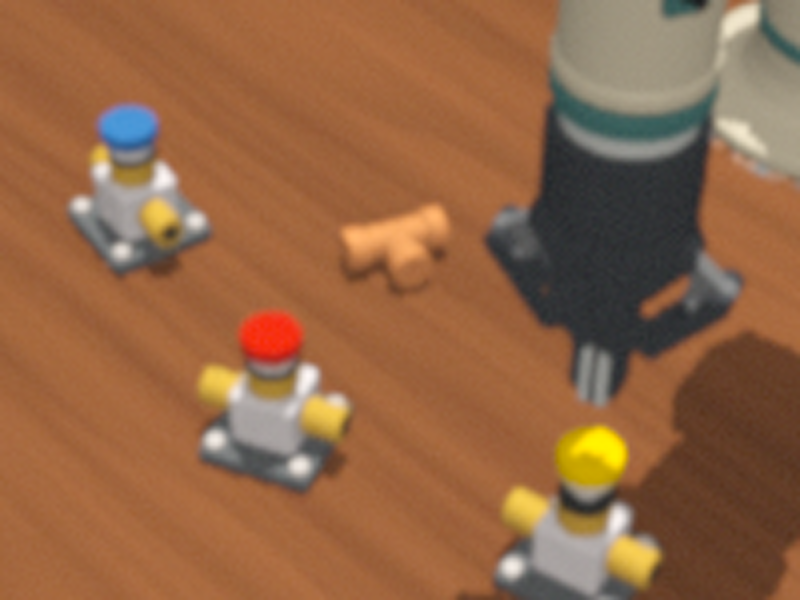

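Red and blue are both down, and the tee hasn't moved. The tip at (595,400) is above the yellow cap at (591,455).

>>> step_arm([
  [[12, 0, 0], 0],
  [[24, 0, 0], 0],
  [[34, 0, 0], 0],
  [[38, 0, 0], 0],
  [[40, 0, 0], 0],
  [[42, 0, 0], 0],
  [[44, 0, 0], 0],
  [[46, 0, 0], 0],
  [[48, 0, 0], 0],
  [[50, 0, 0], 0],
  [[52, 0, 0], 0],
  [[53, 0, 0], 0],
  [[54, 0, 0], 0],
  [[55, 0, 0], 0],
  [[55.5, 0, 0], 0],
  [[56, 0, 0], 0],
  [[56, 0, 0], 0],
])

```text
clock: 11.45
position: [0.4587, 0.1802, 0.0848]
ee_rot: [0.139, 0.693, 0.139, -0.693]
contact_force: [-1.5, 1.2, 6.4]
width: -0.0001
```

>>> step_arm([
  [[-8, 0, 0], 0],
  [[-25, 0, 0], 0],
  [[-45, 0, 0], 0],
  [[-65, 0, 0], 0],
  [[-90, 0, 0], 0],
  [[-110, 0, 0], 0],
  [[-120, 0, 0], 0],
  [[-120, 0, 0], 0],
  [[-120, 0, 0], 0],
  [[-120, 0, 0], 0],
])

```text
clock: 12.45
position: [0.4577, 0.1799, 0.203]
ee_rot: [-0.139, -0.692, -0.139, 0.694]
contact_force: [-0.2, -0.8, -0.3]
width: -0.0002
```

```bash
python3 - <<'E'
from h import *
s=manip.get_state(); print(s["clock"],s["position"],s["contact_force"])
p=manip.get_image("scene"); im=p["image"]; u,v=310,185
cv2.imwrite("pics/scene5.png",cv2.resize(im[v-75:v+90,u-110:u+110,::-1],(800,600),interpolation=cv2.INTER_CUBIC))
for t in("red_cap_top","blue_cap_top","yellow_cap_top"): print([(d["xyz"],d["confidence"]) for d in manip.search_frame(p,t)[:1]])
E
```

```text
12.45 [0.4576515  0.17993214 0.20297125] [-0.2467439  -0.76062891 -0.34218296]
[([0.5168, -0.0085, 0.0909], 0.48)]
[([0.7344, -0.0982, 0.0461], 0.56)]
[([0.4586, 0.1795, 0.0826], 0.72)]
```

View pics/scene5.png

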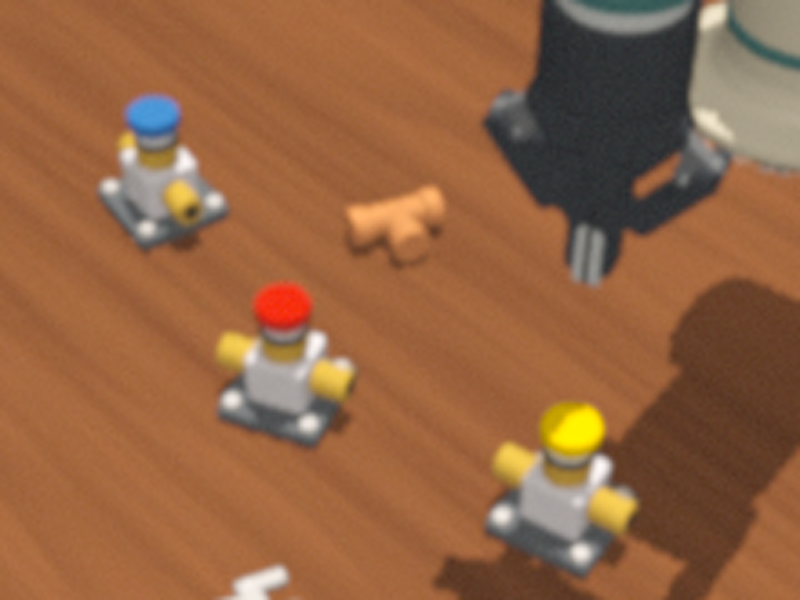

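All three caps are low and look the same, and the valves are upright. The arm is clear of everything, so I'm handing in.

```bash
python3 -c "
from rig import manip
print(manip.sign_off())"
```

```text
the job is handed in; nothing more can be done
None
```

I closed the valves in order, red, then blue, then yellow, by pressing each cap straight down with the closed fingertips. I handed the job in at about 12.5 s; no verdict is reported.

- **Force and depth:** each press ended at a tip height of about 0.085 m with 6.4 to 7.1 N. That is above the roughly 5 N at which the cushion starts to give, so each plunger should be on its stop.
- **Last picture:** all three caps are down, the valves are upright and look to be where they stood, and the copper tee hasn't moved. The arm is clear at 0.20 m. The crop did not cover the jar and vice and showed only the end of the wrench, but the arm went nowhere near them.
- **Checks that disagreed:**
  - The network placed the red cap at 0.091 m and the yellow at 0.083 m, against 0.086 m expected. That is about its 4 mm accuracy.
  - The network did not find the blue cap in the last picture and pointed at the jar instead. Blue is confirmed only by the force reading and by eye.

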